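# Square up the loose corner of a reagent rack frame

### The job

A colleague is about to tighten the corner bolt of the half-built reagent rack frame lying on the plywood board: take the amber bottle that stands in the corner of the frame and stand it upright in the white tray, tipping over neither it nor the bottles already there. Then lay the wooden set square flat on the board and press its right angle into the corner until one edge lies flush along the fixed bottom rail and the other flush along the loosely bolted upright, swinging the upright out to a true right angle. Finish while still holding the set square there, pressed firmly against both tubes.

Things in the scene. Friction and masses are not known exactly. Their poses are not given: they have to be found in the camera images.
- frame: Fixed plywood board, 12 mm thick, on the bench, carrying the rack frame of 25 mm square aluminium tube. Origin: inner corner of the frame, at bench level; z up. The open inside of the corner is x < 0, y < 0. Board: x -290 to 55 mm, y -250 to 45 mm. Yaw within 0.15 rad of the world. A spanner lies on it near x -235, y -190 mm.
- frame_corner (a point): Inner corner of the frame (where the inner face of the rail meets that of the upright when square) at the height of the board's upper face, 12 mm above the bench.
- rail_mid (a point): Middle of the inner face of the bottom rail (aluminium tube fixed to the board), 12.5 mm above the board; frame's axes. The face is the frame's plane x = 0, y from 0 to -240 mm, standing 25 mm above the board. Steel clips hold it from the far side (tops at 28 mm); a flat L-shaped corner plate with bolt heads (up to 37 mm) lies on top of the tubes and does not overhang the inside.
- upright_bolt (a point): Upright of the rack: aluminium tube of 25 x 25 x 267 mm lying just above the board, bolted loosely to the corner plate. Point on the bolt's axis, at frame x = -14 mm, y = 12.5 mm, at the board's upper face. It runs along this point's own -x from +11 to -256 mm; its inner face is the point's plane y = -12.5 mm.
- upright (a joint): Angle of the upright on its loose bolt, rad: 0 = at a true right angle to the rail; positive = its free end leans in over the inside of the corner (towards frame -y). Starts between 0.05 and 0.12. Stays where it is left; about 0.2 N m turns it (1 to 2 N at 170 mm from the corner).
- bottle_mid (a point): The amber glass bottle standing on the board inside the corner: body 54 mm wide, 72 mm tall; black round cap 34 mm wide, from 92 to 120 mm above its foot. This point lies on its axis 60 mm above its foot (half-way up). About 0.19 kg.
- tray: Fixed white plastic tray, outside 220 mm (its x) x 150 mm (its y), wall and floor 4 mm, 30 mm high. Origin: centre of its underside. Its +x half holds two bottles.
- tray_free (a point): Middle of the free half of the tray, on its inner floor (4 mm above the bench).
- tray_bottle1_mid (a point): Bottle of the same kind standing in the tray; point on its axis 60 mm above its foot.
- tray_bottle2_mid (a point): Second bottle standing in the tray; point on its axis 60 mm above its foot.
- square: Wooden set square, lying flat, 0.26 kg: two legs 180 x 30 mm and a brace, all 10 mm thick. Axes along the legs; origin: underside, below the handle's middle. Outer edges: its planes x = +51 and y = +51 mm, legs run to -x and -y. Seated: axes parallel to the frame's, x edge on the rail, y edge on the upright, origin at frame (-51, -51) mm. Starts within 0.9 rad of that yaw.
- square_grip (a point): Middle of the set square's raised wooden handle bar, 36 mm above its underside. Bar 20 mm wide, 20 mm tall (26 to 46 mm above the underside), 100 mm long, along the set square's own x = y direction (halving the right angle), on two posts near its ends.
- square_heel (a point): Tip of the set square's right angle, half-way up its 10 mm thickness.

How it is judged:
By the outcome, as a careful person would: the job done as asked, in the order asked, and still so for the second after the job is handed in, while the arm keeps its last pose, push and grip.
It also fails if it takes over 67 s, if anything falls off the work surface, if the arm or the gripper's body presses on something with over 40 N, if the wrist force passes 120 N, or if a joint passes its speed limit or range.

### The arm

A 6-joint arm with a two-finger parallel gripper is mounted at the origin on the work surface. World frame = base frame: x ahead of the robot, y to its left, z up, the work surface at z = 0. Lengths are in m, angles in rad, forces in N, time in s.
With the tool pointing down it reaches from about 0.25 to 0.775 m from the base axis. Payload 4 kg.
Tool frame: the origin (TCP) lies midway between the tips of the shut fingers; the grasp point (between the pads) lies 19 mm behind it; y points along the fingers, x is the direction in which the jaws open and shut, and the axes are right-handed (so a half turn about y gives the same grasp; the last joint's range is limited). The gripper opens to 94 mm and grips with 3 to 60 N. Pads are 16 mm wide; open, the fingers measure 119 mm over their backs; the gripper's body (75 mm by 177 mm) begins 78 mm behind the grasp point.
Start: joints at [-1.211, 0.087, 1.371, -0, 1.684, -0.103], TCP at [0.246, -0.492, 0.206] pointing down, gripper open.
Joint ranges: [-3.1, 3.1], [-0.76, 2.03], [0.27, 2.55], [-1.08, 4.22], [0.17, 2.65], [-2.57, 2.57]. Speed limits (rad/s): [2.79, 2.79, 3.14, 3.14, 3.14, 3.14].

### API

Orientations are given as [roll, pitch, yaw] about the fixed x, y, z axes, in that order (R = Rz(yaw) Ry(pitch) Rx(roll)).
In Python, from bench import robot, snapshot, camera_info, ticket gives the robot as it stands.
- The arm moves only by the shell command python3 -m creep 'ROWS'. ROWS is JSON, a list of rows, each an object with "slide": the shift along the tool's x, y, z in mm, a list of three; "roll": the turn about the tool's y in degrees; "grip": the closure, from 0 (fully open) to 1 (shut). In form: [{"slide": [x, y, z], "roll": roll, "grip": grip}, ...]. A call has 1 to 20 rows; each row is the pose to reach, as a shift and turn from the pose commanded when the call began, along the tool's axes at that moment; what a row does not reach only later rows make up. A row lasts 1/12 s, in which the tool goes at most 41.7 mm and 7.16 degrees, less where a joint would pass 70% of its speed; a pose out of reach is approached as far as the arm can. A call with a gripper value outside its range is refused whole. The fingers move at their own pace and stop on an object; the grip force is fixed at half the most. Time passes only in rows, so rows that repeat a pose let the fingers close. It gives the time, the measured TCP pose, the force and the opening at its end, in the units of the state.
- robot.get_obs(): the state, without advancing time (a new reading comes with each control period).
- snapshot(name): name is "side" or "top" or "wrist"; returns the picture (420x560x3 uint8, red, green, blue); there is no depth.
- camera_info(name): a dict with "fx", "fy", "cx", "cy" (pixels), "dist" ([k1, k2, p1, p2, k3] as OpenCV has them; the pictures are not rectified), "cam_to_world" (4x4, takes a point from camera to world coordinates). Camera axes: x right, y down, z forward; pixel columns grow to the right and rows downward; lengths in m; the calibration is good to about 2 mm. A picture is of the moment at which its call begins: read the wrist's pose just before it. camera_info takes no time and is no camera call; for the wrist camera it gives the pose at the moment of the call.
- ticket.close_job(): hands the job in, once; it reports no verdict.
The state is a dict: "time": time; "joint_positions": joint angles; "qvel": joint speeds; "joint_torque": joint torques, N m; "tool_pos": TCP position; "ee_rot": TCP orientation; "wrist_force": force on the tool from outside, world axes, zero at the start; "wrist_torque": the same for the moment, N m; "width": finger opening in m.
Only numpy, scipy, OpenCV 4.12 (cv2) and the standard library are available. Lean on these libraries where they do the work, as an engineer would, in place of code of your own. Each camera call takes 0.05 s, during which the arm holds its last target.

## Working session

There is one attempt and no reset: what is moved stays moved. The work goes in short steps, Python scripts to look and compute and a shell command to move; the robot and the scene stay as the last step left them, time stands still between calls to the robot, and variables do not carry over. Pictures are saved under pics/ and viewed, and the job is handed in when it is done.

```bash
ls; mkdir -p pics; python3 - <<'E'
from bench import robot, snapshot, camera_info
import cv2, numpy as np
print(robot.get_obs())
for n in ["side","top","wrist"]:
    ci=camera_info(n); print(n,{k:np.round(v,4).tolist() for k,v in ci.items()})
    cv2.imwrite(f"pics/a_{n}.png",snapshot(n)[:,:,::-1])
E
```

```text
pics
{'time': 0.0, 'joint_positions': array([-1.21108957e+00,  8.79731398e-02,  1.37221266e+00,  1.00313733e-05,
        1.68359300e+00, -1.03063620e-01]), 'qvel': array([ 0.00277543, -0.00093386,  0.00107394, -0.00049709,  0.00110936,
       -0.00163258]), 'joint_torque': array([-8.38698743e-04, -3.40187502e+01, -3.02429688e+01,  7.17230444e-02,
        3.28892225e-02, -1.60773566e-04]), 'tool_pos': array([ 0.24536421, -0.49164074,  0.20431536]), 'ee_rot': array([-1.5705615 ,  0.00217352, -1.10802458]), 'wrist_force': array([-0.288764  , -0.5242829 , -0.44155733]), 'wrist_torque': array([0.03357689, 0.02489337, 0.02243274]), 'width': 0.0937730301711556}
side {'fx': 482.3935, 'fy': 482.3935, 'cx': 272.6677, 'cy': 207.9226, 'dist': [0.0421, 0.0, 0.0, 0.0, 0.0], 'cam_to_world': [[-0.8924, -0.217, 0.3957, 0.0863], [-0.4511, 0.4542, -0.7682, 0.91], [-0.013, -0.864, -0.5033, 0.6586], [0.0, 0.0, 0.0, 1.0]]}
top {'fx': 488.2689, 'fy': 488.2689, 'cx': 272.699, 'cy': 211.9977, 'dist': [-0.0396, 0.0, 0.0, 0.0, 0.0], 'cam_to_world': [[0.0157, -0.9953, 0.0954, 0.424], [-0.9999, -0.0155, 0.0026, 0.0027], [-0.0011, -0.0955, -0.9954, 1.3177], [0.0, 0.0, 0.0, 1.0]]}
wrist {'fx': 369.87, 'fy': 369.87, 'cx': 283.9901, 'cy': 208.5672, 'dist': [-0.0017, 0.0, 0.0, 0.0, 0.0], 'cam_to_world': [[0.4465, -0.8578, -0.2545, 0.3204], [-0.8948, -0.4287, -0.125, -0.4554], [-0.0019, 0.2835, -0.959, 0.3847], [0.0, 0.0, 0.0, 1.0]]}
```

View pics/a_top.png

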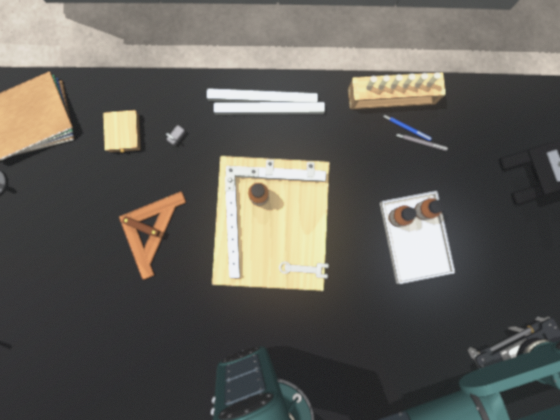

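View pics/a_side.png

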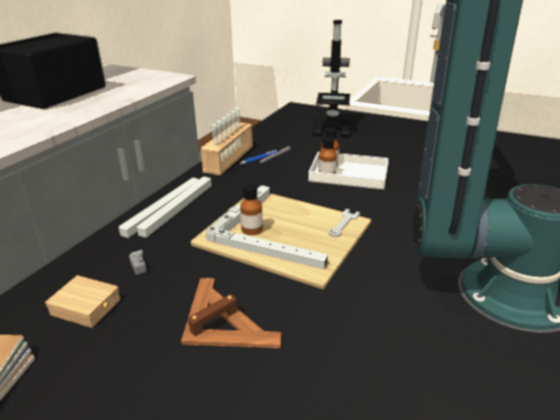

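View pics/a_wrist.png

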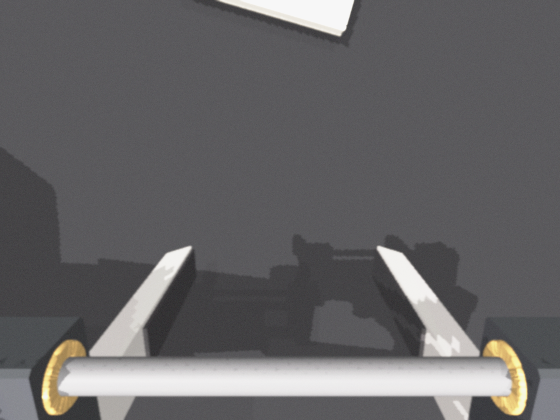

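```bash
python3 - <<'E'
import cv2
im=cv2.imread("pics/a_top.png")
def crop(x,y,w,h,s,n): cv2.imwrite(f"pics/{n}.png",cv2.resize(im[y:y+h,x:x+w],None,fx=s,fy=s,interpolation=cv2.INTER_CUBIC))
crop(205,150,130,145,4,"c_frame"); crop(110,180,90,110,5,"c_sq"); crop(370,180,100,110,5,"c_tray")
E
```

```text
(no output)
```

View pics/c_frame.png

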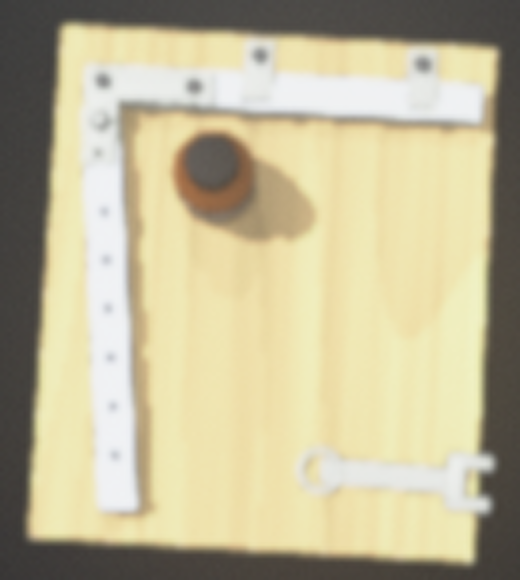

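View pics/c_sq.png

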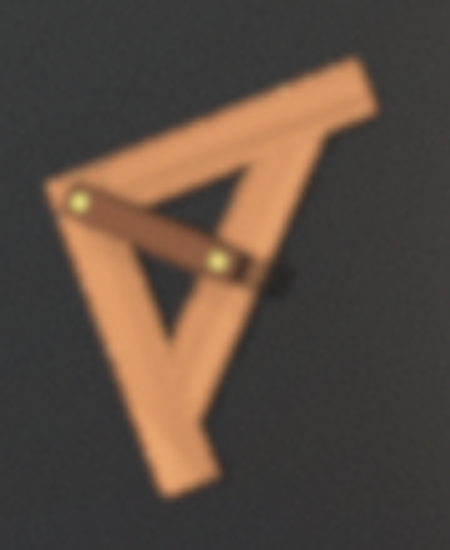

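View pics/c_tray.png

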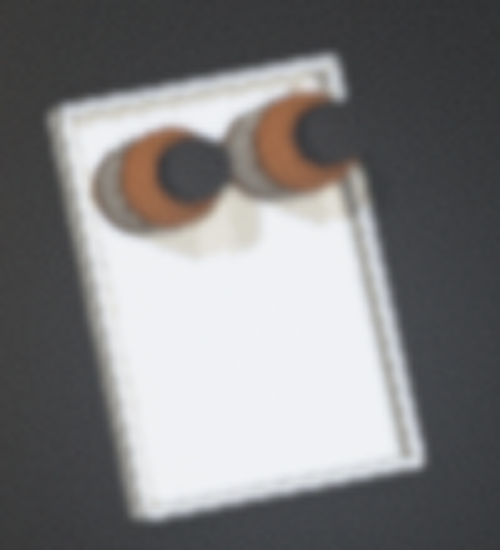

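```bash
cat > h.py <<'E'
import numpy as np, cv2
from bench import camera_info
def ray(n,uv,ci=None):
    ci=ci or camera_info(n); K=np.array([[ci['fx'],0,ci['cx']],[0,ci['fy'],ci['cy']],[0,0,1]])
    p=cv2.undistortPoints(np.array(uv,float).reshape(-1,1,2),K,np.array(ci['dist']))[:,0]
    T=np.array(ci['cam_to_world']); d=np.c_[p,np.ones(len(p))]@T[:3,:3].T
    return T[:3,3],d
def at(n,uv,z,ci=None):
    o,d=ray(n,uv,ci); z=np.broadcast_to(z,len(d))
    return o+d*((z-o[2])/d[:,2])[:,None]
def proj(n,P,ci=None):
    ci=ci or camera_info(n); K=np.array([[ci['fx'],0,ci['cx']],[0,ci['fy'],ci['cy']],[0,0,1]])
    W=np.linalg.inv(np.array(ci['cam_to_world'])); P=np.atleast_2d(P)
    return cv2.projectPoints(P@W[:3,:3].T+W[:3,3],np.zeros(3),np.zeros(3),K,np.array(ci['dist']))[0][:,0]
def fit(A,B): # local A -> world B, 2D
    A=np.array(A,float);B=np.array(B,float);a=A.mean(0);b=B.mean(0)
    X=A-a;Y=B-b; th=np.arctan2((X[:,0]*Y[:,1]-X[:,1]*Y[:,0]).sum(),(X*Y).sum())
    R=np.array([[np.cos(th),-np.sin(th)],[np.sin(th),np.cos(th)]])
    t=b-R@a; r=B-(A@R.T+t)
    return t,th,r
E
python3 - <<'E'
from h import *
np.set_printoptions(precision=4,suppress=True)
c=lambda L,o,s:np.array(L,float)/s+np.array(o)
fo=(205,150)
P=at("top",c([(62,24),(497,46),(475,562),(28,540)],fo,4),.012)[:,:2]
t,th,r=fit(np.array([(55,45),(55,-250),(-290,-250),(-290,45)])/1e3,P);print("frame",t,th,r*1e3)
R=np.array([[np.cos(th),-np.sin(th)],[np.sin(th),np.cos(th)]])
L=(at("top",c([(120,103),(482,123),(120,165),(140,510),(97,512)],fo,4),.037)[:,:2]-t)@R
print("rail/upright pts in frame mm",L*1e3)
b=at("top",c([(212,162)],fo,4),.132)[0]; print("bottle",b,(b[:2]-t)@R*1e3)
so=(110,180)
P=at("top",c([(45,185),(355,57),(378,110),(165,498),(220,475)],so,5),.01)[:,:2]
ts,ths,r=fit(np.array([(51,51),(51,-129),(21,-129),(-129,51),(-129,21)])/1e3,P);print("sq",ts,ths,r*1e3)
print("handle ends",at("top",c([(78,202),(218,260)],so,5),.046))
to=(370,180)
P=at("top",c([(50,108),(335,58),(424,465),(135,518)],to,5),.03)[:,:2]
tt,tht,r=fit(np.array([(110,75),(110,-75),(-110,-75),(-110,75)])/1e3,P);print("tray",tt,tht,r*1e3)
print("free", tt+np.array([np.cos(tht),np.sin(tht)])*-.053)
print("tb",at("top",c([(193,168),(327,133)],to,5),.124))
E
```

```text
frame [0.6421 0.1073] -0.03658562017878946 [[ 1.2044  0.1362]
 [ 1.3774 -0.783 ]
 [-0.7785 -0.5014]
 [-1.8033  1.1483]]
rail/upright pts in frame mm [[  -0.2207    0.3024]
 [  -1.111  -240.239 ]
 [ -41.6718   -2.1863]
 [-267.1212  -28.6286]
 [-269.8991   -0.734 ]]
bottle [0.59   0.0426 0.132 ] [-49.6908 -66.5662]
sq [0.5025 0.3528] 0.40936861458225027 [[ 0.3682  0.8857]
 [ 0.8675  0.3459]
 [-0.2842 -1.1519]
 [-0.8639  0.7124]
 [-0.0875 -0.7921]]
handle ends [[0.5178 0.3914 0.046 ]
 [0.4885 0.3164 0.046 ]]
tray [ 0.4865 -0.3773] 0.1972606344826216 [[-0.0693  3.396 ]
 [-0.1207 -2.6338]
 [ 0.1676 -3.4729]
 [ 0.0224  2.7107]]
free [ 0.4346 -0.3877]
tb [[ 0.5396 -0.3288  0.124 ]
 [ 0.558  -0.3956  0.124 ]]
```

The top picture shows the frame corner at crop (120,103), the bottle cap at (212,162), the square's heel at (45,185) and the free half of the tray at the bottom. The fits agree with the given sizes, to within 2 mm for the frame and square and 3 mm for the tray. Next I move above the bottle and turn the tool axes to line up with the world.

```bash
R='{"slide":[-325,0,547],"roll":26.5,"grip":0}'; python3 -m creep '[{"slide":[-325,0,547],"roll":26.5,"grip":0},{"slide":[-325,0,547],"roll":26.5,"grip":0},{"slide":[-325,0,547],"roll":26.5,"grip":0},{"slide":[-325,0,547],"roll":26.5,"grip":0},{"slide":[-325,0,547],"roll":26.5,"grip":0},{"slide":[-325,0,547],"roll":26.5,"grip":0},{"slide":[-325,0,547],"roll":26.5,"grip":0},{"slide":[-325,0,547],"roll":26.5,"grip":0},{"slide":[-325,0,547],"roll":26.5,"grip":0},{"slide":[-325,0,547],"roll":26.5,"grip":0},{"slide":[-325,0,547],"roll":26.5,"grip":0},{"slide":[-325,0,547],"roll":26.5,"grip":0},{"slide":[-325,0,547],"roll":26.5,"grip":0},{"slide":[-325,0,547],"roll":26.5,"grip":0},{"slide":[-325,0,547],"roll":26.5,"grip":0},{"slide":[-325,0,547],"roll":26.5,"grip":0},{"slide":[-325,0,547],"roll":26.5,"grip":0},{"slide":[-325,0,547],"roll":26.5,"grip":0}]'
cat > look.py <<'E'
import sys,cv2,pickle
from bench import robot,snapshot,camera_info
n,name=sys.argv[1:3]
ci=camera_info(n); pickle.dump(ci,open(f"pics/{name}.pkl","wb"))
im=snapshot(n)[:,:,::-1]; cv2.imwrite(f"pics/{name}.png",im)
if len(sys.argv)>3:
    x,y,w,h,s=map(int,sys.argv[3:8]); cv2.imwrite(f"pics/{name}_z.png",cv2.resize(im[y:y+h,x:x+w],None,fx=s,fy=s,interpolation=cv2.INTER_CUBIC))
o=robot.get_obs(); print(o['time'],o['tool_pos'],o['ee_rot'],o['wrist_force'],o['width'])
E
python3 look.py wrist b_w
```

```text
time: 1.65
tool_pos: [0.5898, 0.0436, 0.2045]
ee_rot: [-1.573, -0.001, -1.568]
wrist_force: [0.5, -1.0, -0.2]
width: 0.0938
1.7 [0.58948378 0.0426048  0.20484311] [-1.57233726e+00 -7.95107310e-04 -1.57013629e+00] [-0.01775542 -0.64658637 -0.05006201] 0.09394856997475093
```

View pics/b_w.png

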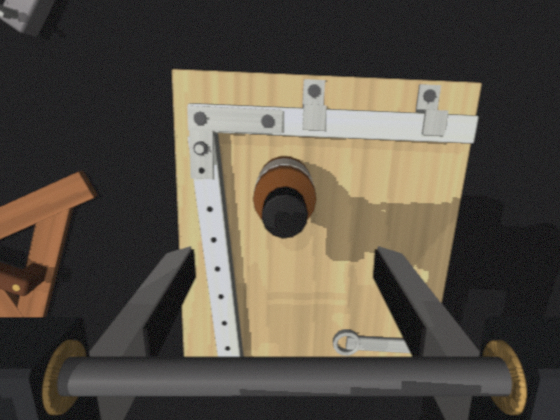

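```bash
python3 - <<'E'
from h import *; import pickle
np.set_printoptions(precision=4,suppress=True)
ci=pickle.load(open("pics/b_w.pkl","rb"))
print(at("wrist",[(285,215)],.132,ci))
im=cv2.imread("pics/b_w.png");cv2.imwrite("pics/b_wz.png",cv2.resize(im[60:200,165:365],None,fx=4,fy=4,interpolation=cv2.INTER_CUBIC))
cv2.imwrite("pics/b_wz2.png",cv2.resize(im[60:180,300:500],None,fx=4,fy=4,interpolation=cv2.INTER_CUBIC))
E
```

```text
[[0.5937 0.0424 0.132 ]]
```

View pics/b_wz.png

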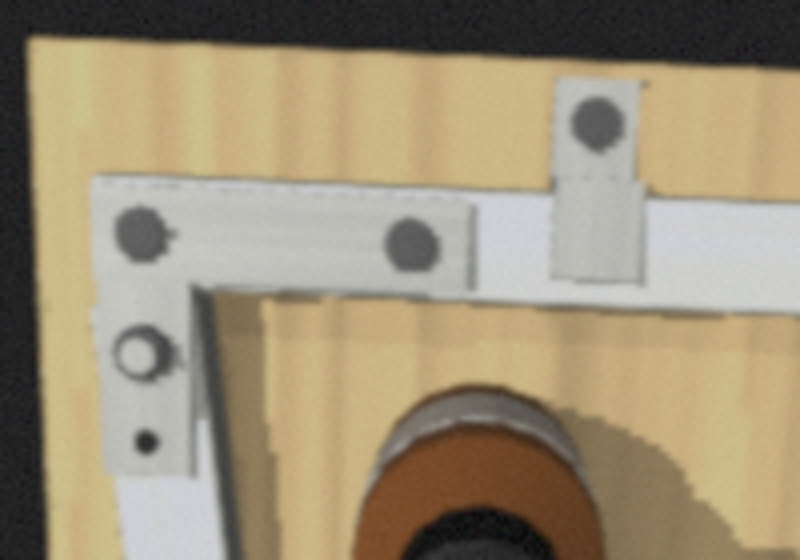

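View pics/b_wz2.png

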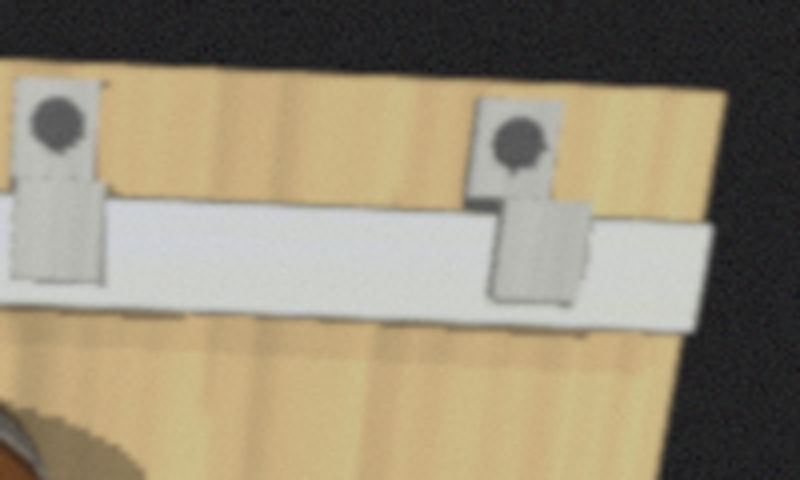

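```bash
python3 - <<'E'
from h import *; import pickle
np.set_printoptions(precision=4,suppress=True)
ci=pickle.load(open("pics/b_w.pkl","rb"))
A=at("wrist",[(300,135.75),(473.25,142.75)],.037,ci); print(A, np.arctan2(*(A[0]-A[1])[[0,1]]))
t=np.array([.6421,.1073]);th=-.0366
R=np.array([[np.cos(th),-np.sin(th)],[np.sin(th),np.cos(th)]])
print("in frame",(A[:,:2]-t)@R*1e3, (at("wrist",[(213.25,131.75)],.040,ci)[:,:2]-t)@R*1e3)
B=at("wrist",[(173,70),(481.5,83)],.012,ci)[:,:2];print((B-t)@R*1e3)
E
python3 -m creep '[{"slide":[0,60,2],"roll":0,"grip":0},{"slide":[0,90,2],"roll":0,"grip":0},{"slide":[0,104,2],"roll":0,"grip":0},{"slide":[0,104,2],"roll":0,"grip":0},{"slide":[0,104,2],"roll":0,"grip":0},{"slide":[0,104,2],"roll":0,"grip":0}]'
python3 look.py wrist c_w; python3 look.py side c_s 180 100 160 120 5
```

```text
[[ 0.6406  0.0284  0.037 ]
 [ 0.6346 -0.1332  0.037 ]] 0.03727842534155121
in frame [[   1.4133  -78.9454]
 [   1.3036 -240.6282]] [[2.2132 0.7308]]
[[  55.6244   43.0217]
 [  55.4783 -250.8779]]
time: 2.2
tool_pos: [0.593, 0.0418, 0.104]
ee_rot: [-1.567, -0.0, -1.572]
wrist_force: [0.3, 0.7, 0.7]
width: 0.0942
2.25 [0.59356067 0.04200644 0.10474575] [-1.56536625e+00 -3.36661581e-04 -1.57167114e+00] [0.49116403 0.43025236 0.36938244] 0.09398533049371562
2.3 [0.59373007 0.0421988  0.10492584] [-1.56489038e+00 -3.25637791e-04 -1.57136755e+00] [0.32066259 0.12891303 0.40065841] 0.09407554102955806
```

View pics/c_w.png

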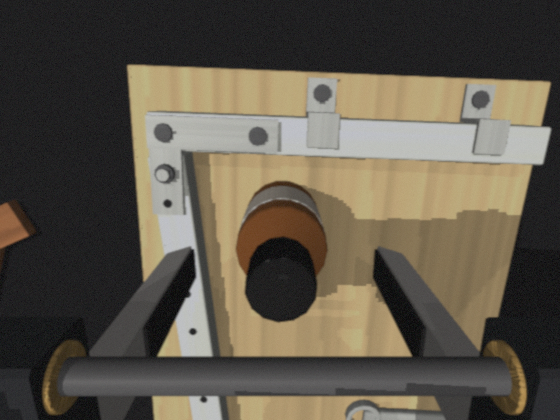

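View pics/c_s_z.png

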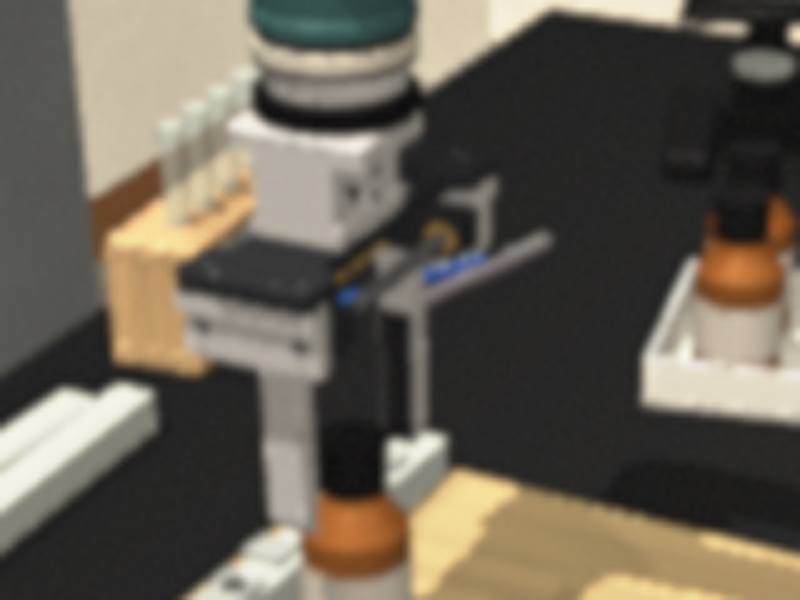

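```bash
python3 - <<'E'
from h import *; import pickle
for n,p in(("b_w",(285,217)),("c_w",(281,287)),("c_w",(281,321))):
    ci=pickle.load(open(f"pics/{n}.pkl","rb")); print(at("wrist",[p],.132,ci))
E
```

```text
[[0.59220607 0.04242462 0.132     ]]
[[0.59405406 0.04273053 0.132     ]]
[[0.57625282 0.04279201 0.132     ]]
```

```bash
python3 -m creep '[{"slide":[0,4,0],"roll":0,"grip":0},{"slide":[0,4,0],"roll":0,"grip":1},{"slide":[0,4,0],"roll":0,"grip":1},{"slide":[0,4,0],"roll":0,"grip":1},{"slide":[0,4,0],"roll":0,"grip":1},{"slide":[0,4,0],"roll":0,"grip":1},{"slide":[0,4,0],"roll":0,"grip":1},{"slide":[0,4,0],"roll":0,"grip":1},{"slide":[0,4,0],"roll":0,"grip":1},{"slide":[0,4,0],"roll":0,"grip":1}]'
python3 -m creep '[{"slide":[0,-5,0],"roll":0,"grip":1},{"slide":[0,-15,0],"roll":0,"grip":1},{"slide":[0,-30,0],"roll":0,"grip":1},{"slide":[0,-50,0],"roll":0,"grip":1},{"slide":[0,-75,0],"roll":0,"grip":1},{"slide":[0,-95,0],"roll":0,"grip":1},{"slide":[0,-110,0],"roll":0,"grip":1},{"slide":[0,-120,0],"roll":0,"grip":1},{"slide":[0,-120,0],"roll":0,"grip":1}]'
python3 look.py wrist d_w
```

```text
time: 3.13
tool_pos: [0.5919, 0.0429, 0.0975]
ee_rot: [-1.571, -0.0, -1.57]
wrist_force: [0.2, 0.0, -0.3]
width: 0.0371
time: 3.88
tool_pos: [0.5932, 0.0428, 0.2211]
ee_rot: [-1.565, -0.0, -1.571]
wrist_force: [-0.0, -0.5, -2.6]
width: 0.0332
3.9333 [0.59251801 0.04282728 0.21898351] [-1.56796748e+00 -1.63650424e-04 -1.57051792e+00] [ 0.29300929 -0.53193341 -2.13191024] 0.0339601532283384
```

View pics/d_w.png

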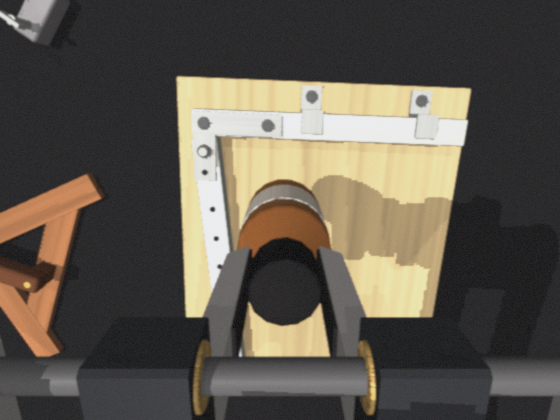

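```bash
python3 -m creep '[{"slide":[4,0,-2],"roll":0,"grip":1},{"slide":[16,0,-6],"roll":0,"grip":1},{"slide":[38,0,-14],"roll":0,"grip":1},{"slide":[66,0,-24],"roll":0,"grip":1},{"slide":[98,0,-36],"roll":0,"grip":1},{"slide":[131,0,-48],"roll":0,"grip":1},{"slide":[164,0,-60],"roll":0,"grip":1},{"slide":[197,0,-72],"roll":0,"grip":1},{"slide":[230,0,-84],"roll":0,"grip":1},{"slide":[263,0,-97],"roll":0,"grip":1},{"slide":[296,0,-109],"roll":0,"grip":1},{"slide":[329,0,-121],"roll":0,"grip":1},{"slide":[360,0,-132],"roll":0,"grip":1},{"slide":[388,0,-142],"roll":0,"grip":1},{"slide":[410,0,-151],"roll":0,"grip":1},{"slide":[424,0,-156],"roll":0,"grip":1},{"slide":[430,0,-158],"roll":0,"grip":1},{"slide":[430,0,-158],"roll":0,"grip":1},{"slide":[430,0,-158],"roll":0,"grip":1}]'
python3 look.py wrist e_w; python3 look.py top e_t 350 160 140 140 4
```

```text
time: 5.52
tool_pos: [0.4341, -0.3864, 0.217]
ee_rot: [-1.571, 0.002, -1.57]
wrist_force: [-0.4, 0.4, -2.3]
width: 0.0333
5.5667 [ 0.43441218 -0.38603158  0.21729316] [-1.57077124e+00  1.08228011e-03 -1.56927392e+00] [ 0.29059079 -1.15084585 -0.97560423] 0.03357654987168601
5.6167 [ 0.43462607 -0.38587773  0.21746823] [-1.57062900e+00  6.53645945e-04 -1.56873223e+00] [ 0.22686402  0.88001955 -0.82765702] 0.03390602103814739
```

View pics/e_w.png

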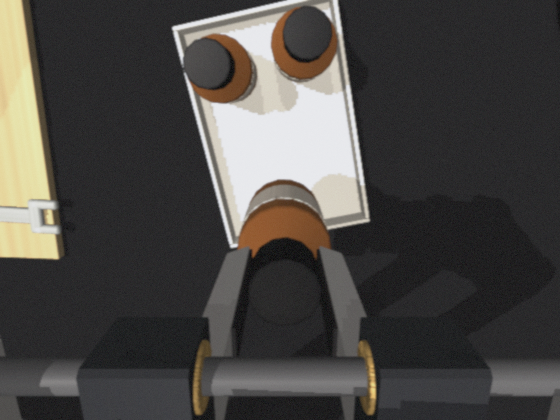

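View pics/e_t_z.png

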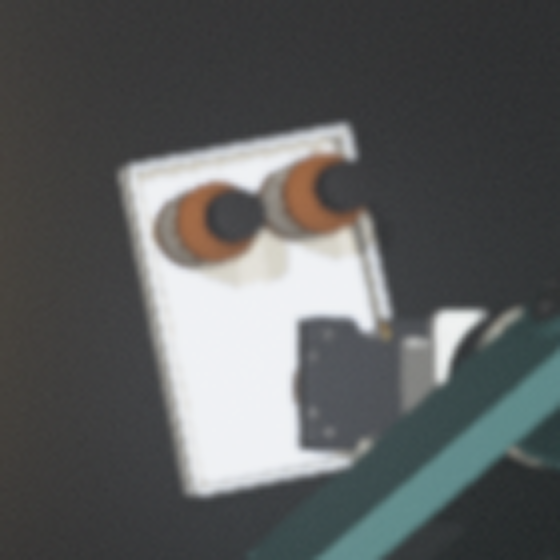

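```bash
python3 - <<'E'
from h import *; import pickle
ci=pickle.load(open("pics/e_w.pkl","rb"))
P=at("wrist",[(369,220),(337,0),(174,28),(231,247)],.03,ci)[:,:2]
t,th,r=fit(np.array([(-110,-75),(110,-75),(110,75),(-110,75)])/1e3,P);print(t,th,r*1e3, t+np.array([np.cos(th),np.sin(th)])*-.053)
E
```

```text
[ 0.48610704 -0.38145247] 0.19383598556644782 [[ 4.06165219  0.82489134]
 [-6.33912735  0.34331712]
 [-0.15403515 -0.22145984]
 [ 2.43151031 -0.94674862]] [ 0.4340996  -0.39166156]
```

```bash
python3 -m creep '[{"slide":[3,10,0],"roll":0,"grip":1},{"slide":[3,30,0],"roll":0,"grip":1},{"slide":[3,55,0],"roll":0,"grip":1},{"slide":[3,80,0],"roll":0,"grip":1},{"slide":[3,100,0],"roll":0,"grip":1},{"slide":[3,112,0],"roll":0,"grip":1},{"slide":[3,118,0],"roll":0,"grip":1},{"slide":[3,122,0],"roll":0,"grip":1},{"slide":[3,124,0],"roll":0,"grip":1},{"slide":[3,125,0],"roll":0,"grip":1},{"slide":[3,126,0],"roll":0,"grip":1},{"slide":[3,126,0],"roll":0,"grip":1}]'
python3 look.py side e_s 280 120 130 90 6
```

```text
time: 6.62
tool_pos: [0.4345, -0.3907, 0.0926]
ee_rot: [-1.569, -0.002, -1.57]
wrist_force: [0.5, -0.5, -2.3]
width: 0.033
6.6667 [ 0.43442914 -0.39063921  0.09249954] [-1.56956595e+00 -1.40872870e-03 -1.57053062e+00] [ 3.56603521e-04  2.17564601e-01 -2.44642262e+00] 0.033504977942792426
```

View pics/e_s_z.png

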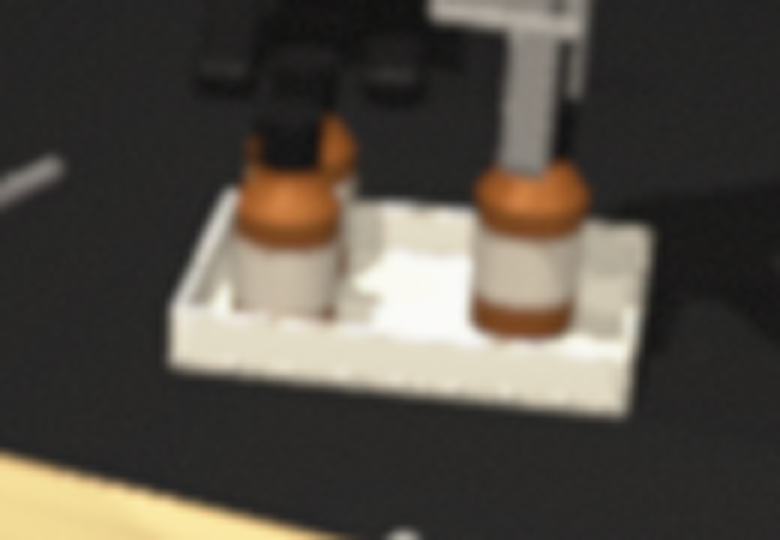

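The bottle is upright inside the tray. The force is still its full weight, so it hangs about 3 mm above the floor. I lower it slowly.

```bash
python3 -m creep '[{"slide":[0,1,0],"roll":0,"grip":1},{"slide":[0,2,0],"roll":0,"grip":1},{"slide":[0,3,0],"roll":0,"grip":1},{"slide":[0,3,0],"roll":0,"grip":1},{"slide":[0,3,0],"roll":0,"grip":1},{"slide":[0,3,0],"roll":0,"grip":1}]'
```

```text
time: 7.17
tool_pos: [0.4347, -0.3906, 0.0907]
ee_rot: [-1.569, -0.002, -1.57]
wrist_force: [-0.6, 1.9, 5.3]
width: 0.0335
```

```bash
python3 -m creep '[{"slide":[0,-1,0],"roll":0,"grip":1},{"slide":[0,-1,0],"roll":0,"grip":0.4},{"slide":[0,-1,0],"roll":0,"grip":0.2},{"slide":[0,-1,0],"roll":0,"grip":0},{"slide":[0,-1,0],"roll":0,"grip":0},{"slide":[0,-1,0],"roll":0,"grip":0},{"slide":[0,-1,0],"roll":0,"grip":0},{"slide":[0,-1,0],"roll":0,"grip":0},{"slide":[0,-20,0],"roll":0,"grip":0},{"slide":[0,-50,0],"roll":0,"grip":0},{"slide":[0,-90,0],"roll":0,"grip":0},{"slide":[0,-120,0],"roll":0,"grip":0},{"slide":[0,-120,0],"roll":0,"grip":0}]'
python3 look.py side f_s 280 120 130 90 6;python3 look.py wrist f_w
```

```text
time: 8.25
tool_pos: [0.4364, -0.3927, 0.2174]
ee_rot: [-1.561, -0.011, -1.57]
wrist_force: [-0.5, -0.6, 1.3]
width: 0.0939
8.3 [ 0.4356745  -0.39189588  0.21386969] [-1.56395551 -0.00747572 -1.57048194] [-0.62610342 -0.33222254  0.02590939] 0.09369130553150994
8.35 [ 0.43470097 -0.390905    0.2106193 ] [-1.5678337  -0.00333561 -1.57050474] [ 0.45123487 -0.49532393 -0.92740165] 0.09384086839911185
```

View pics/f_s_z.png

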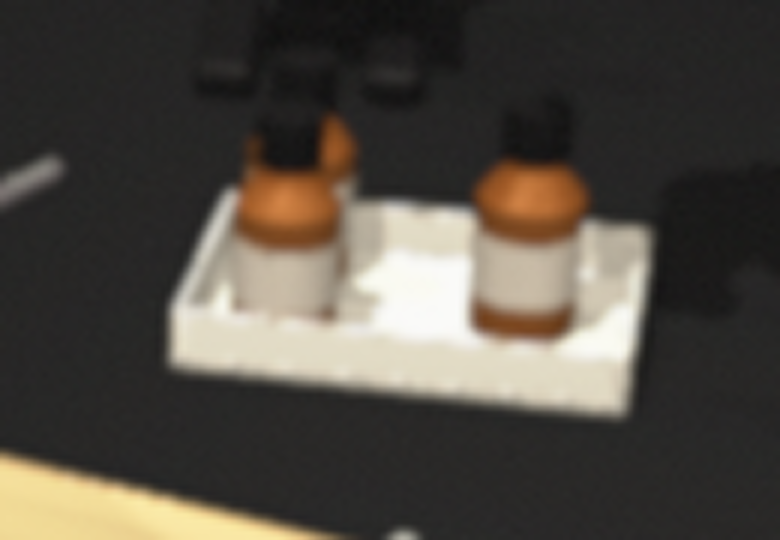

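View pics/f_w.png

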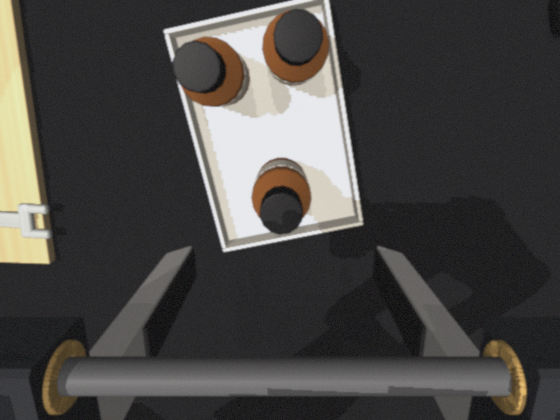

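```bash
python3 -m creep '[{"slide":[-744,0,68],"roll":-68.5,"grip":0},{"slide":[-744,0,68],"roll":-68.5,"grip":0},{"slide":[-744,0,68],"roll":-68.5,"grip":0},{"slide":[-744,0,68],"roll":-68.5,"grip":0},{"slide":[-744,0,68],"roll":-68.5,"grip":0},{"slide":[-744,0,68],"roll":-68.5,"grip":0},{"slide":[-744,0,68],"roll":-68.5,"grip":0},{"slide":[-744,0,68],"roll":-68.5,"grip":0},{"slide":[-744,0,68],"roll":-68.5,"grip":0},{"slide":[-744,0,68],"roll":-68.5,"grip":0},{"slide":[-744,0,68],"roll":-68.5,"grip":0},{"slide":[-744,0,68],"roll":-68.5,"grip":0},{"slide":[-744,0,68],"roll":-68.5,"grip":0},{"slide":[-744,0,68],"roll":-68.5,"grip":0},{"slide":[-744,0,68],"roll":-68.5,"grip":0},{"slide":[-744,0,68],"roll":-68.5,"grip":0},{"slide":[-744,0,68],"roll":-68.5,"grip":0},{"slide":[-744,0,68],"roll":-68.5,"grip":0},{"slide":[-744,0,68],"roll":-68.5,"grip":0},{"slide":[-744,0,68],"roll":-68.5,"grip":0}]'
python3 look.py wrist g_w
```

```text
time: 10.02
tool_pos: [0.5004, 0.3549, 0.2047]
ee_rot: [-1.576, 0.004, -0.372]
wrist_force: [-0.6, -0.3, 0.3]
width: 0.0939
10.0667 [0.50086057 0.35355967 0.20566104] [-1.57522919  0.00249288 -0.37373118] [-0.64695883 -0.82146844 -0.41687879] 0.09416271051474866
```

View pics/g_w.png

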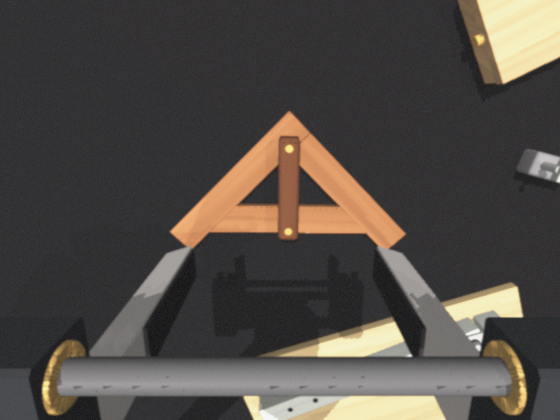

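```bash
python3 - <<'E'
from h import *; import pickle
ci=pickle.load(open("pics/g_w.pkl","rb"))
A=at("wrist",[(289.5,149),(288.5,232)],.046,ci); print(A,A.mean(0),np.arctan2(*(A[0]-A[1])[[1,0]]))
B=at("wrist",[(290,111),(406,234),(171,234)],.01,ci)[:,:2]
print(B, np.linalg.norm(B[1]-B[0]),np.linalg.norm(B[2]-B[0]))
t,th,r=fit(np.array([(51,51),(51,-129),(-129,51)])/1e3,B);print(t,th,r*1e3)
E
```

```text
[[0.51927615 0.38878563 0.046     ]
 [0.48943457 0.31394237 0.046     ]] [0.50435536 0.351364   0.046     ] 1.1913930167350926
[[0.53167618 0.41858751]
 [0.60222348 0.25333472]
 [0.36559748 0.3451717 ]] 0.17968140451505848 0.1815819854104863
[0.50446904 0.35088464] 0.41252756793696416 [[ 0.93274439  0.53401253]
 [-0.6866568   0.18108985]
 [-0.24608759 -0.71510238]]
```

```bash
python3 -m creep '[{"slide":[3,35,0],"roll":0,"grip":0},{"slide":[3,70,0],"roll":0,"grip":0},{"slide":[3,105,0],"roll":0,"grip":0},{"slide":[3,140,0],"roll":0,"grip":0},{"slide":[3,165,0],"roll":0,"grip":0},{"slide":[3,180,0],"roll":0,"grip":0},{"slide":[3,186,0],"roll":0,"grip":0},{"slide":[3,187,0],"roll":0,"grip":0},{"slide":[3,187,0],"roll":0,"grip":0},{"slide":[3,187,0],"roll":0,"grip":0}]'
python3 -m creep '[{"slide":[0,0,0],"roll":0,"grip":0.5},{"slide":[0,0,0],"roll":0,"grip":1},{"slide":[0,0,0],"roll":0,"grip":1},{"slide":[0,0,0],"roll":0,"grip":1},{"slide":[0,0,0],"roll":0,"grip":1},{"slide":[0,0,0],"roll":0,"grip":1},{"slide":[0,0,0],"roll":0,"grip":1},{"slide":[0,0,0],"roll":0,"grip":1},{"slide":[0,0,0],"roll":0,"grip":1},{"slide":[0,0,0],"roll":0,"grip":1}]'
python3 look.py wrist h_w
```

```text
time: 10.9
tool_pos: [0.5059, 0.3527, 0.0235]
ee_rot: [-1.568, -0.002, -0.376]
wrist_force: [-0.2, 0.1, -0.3]
width: 0.0936
time: 11.73
tool_pos: [0.5046, 0.3527, 0.0214]
ee_rot: [-1.571, -0.0, -0.375]
wrist_force: [0.1, -0.2, -0.7]
width: 0.0308
11.7833 [0.5046013  0.35271276 0.0213928 ] [-1.57092804e+00 -2.00416077e-05 -3.74922402e-01] [-0.2344236   0.01118939  0.33785691] 0.026660039415344183
```

View pics/h_w.png

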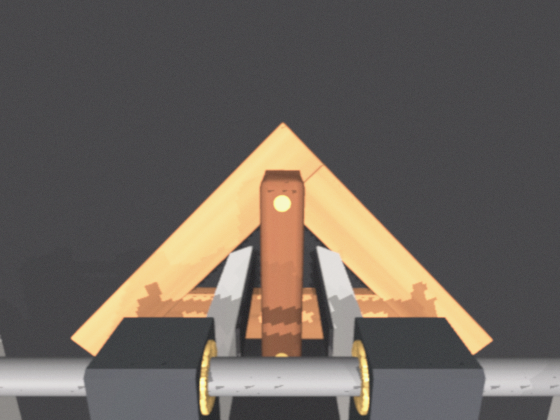

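```bash
python3 -m creep '[{"slide":[0,0,0],"roll":0,"grip":1},{"slide":[0,0,0],"roll":0,"grip":1},{"slide":[0,0,0],"roll":0,"grip":1},{"slide":[0,0,0],"roll":0,"grip":1},{"slide":[0,0,0],"roll":0,"grip":1},{"slide":[0,0,0],"roll":0,"grip":1}]'
```

```text
time: 12.28
tool_pos: [0.5043, 0.3528, 0.0214]
ee_rot: [-1.571, 0.0, -0.375]
wrist_force: [-1.4, 1.1, 0.4]
width: 0.0199
```

```bash
python3 -m creep '[{"slide":[0,-6,0],"roll":0,"grip":1},{"slide":[0,-20,0],"roll":0,"grip":1},{"slide":[0,-45,0],"roll":0,"grip":1},{"slide":[0,-70,0],"roll":0,"grip":1},{"slide":[0,-90,0],"roll":0,"grip":1},{"slide":[0,-100,0],"roll":0,"grip":1},{"slide":[0,-100,0],"roll":0,"grip":1}]'
python3 -m creep '[{"slide":[5,0,-8],"roll":1,"grip":1},{"slide":[15,0,-23],"roll":2,"grip":1},{"slide":[30,0,-45],"roll":4,"grip":1},{"slide":[47,0,-71],"roll":6.5,"grip":1},{"slide":[64,0,-97],"roll":9,"grip":1},{"slide":[81,0,-122],"roll":11.5,"grip":1},{"slide":[98,0,-148],"roll":14,"grip":1},{"slide":[115,0,-174],"roll":16.5,"grip":1},{"slide":[132,0,-199],"roll":19,"grip":1},{"slide":[148,0,-223],"roll":21.5,"grip":1},{"slide":[162,0,-244],"roll":23.5,"grip":1},{"slide":[174,0,-262],"roll":25,"grip":1},{"slide":[181,0,-273],"roll":25.6,"grip":1},{"slide":[185,0,-279],"roll":25.6,"grip":1},{"slide":[185,0,-279],"roll":25.6,"grip":1},{"slide":[185,0,-279],"roll":25.6,"grip":1}]'
python3 look.py wrist i_w; python3 look.py side i_s 150 120 270 200 3
```

```text
time: 12.87
tool_pos: [0.5064, 0.3535, 0.1248]
ee_rot: [-1.566, -0.004, -0.375]
wrist_force: [0.6, 0.8, -1.9]
width: 0.02
time: 14.2
tool_pos: [0.574, 0.0258, 0.1206]
ee_rot: [-1.571, 0.002, -0.822]
wrist_force: [-1.0, 0.2, -1.8]
width: 0.0196
14.25 [0.57409841 0.02635144 0.12090881] [-1.57109704e+00  1.34352582e-03 -8.20754708e-01] [ 0.8588251   0.44859898 -2.5433441 ] 0.0198495023652174
14.3 [0.57419935 0.0265697  0.1211158 ] [-1.57087872e+00  9.39245896e-04 -8.20268048e-01] [-0.13216451 -0.01262859 -1.91297715] 0.01977089418451024
```

View pics/i_w.png

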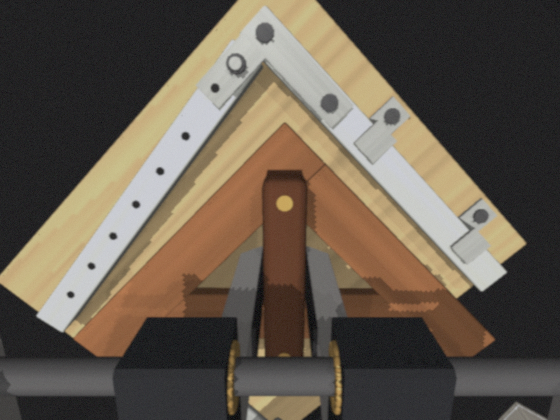

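View pics/i_s_z.png

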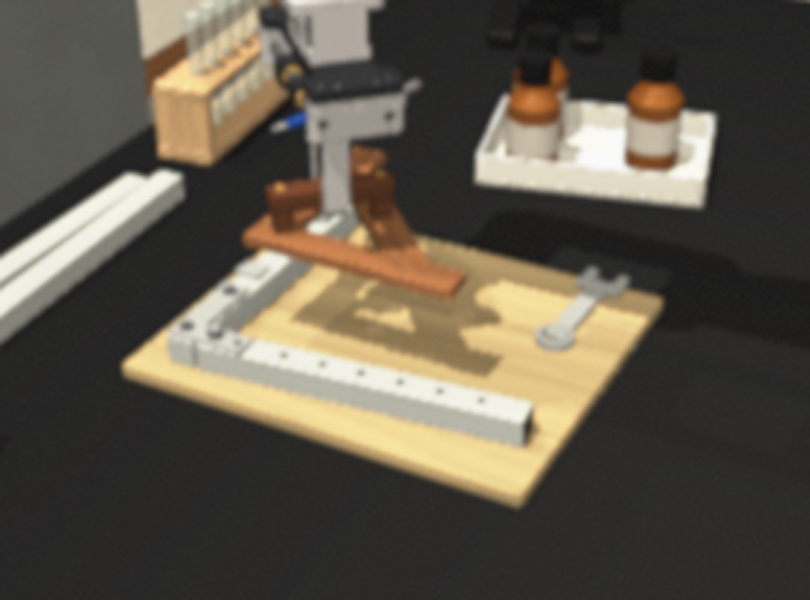

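```bash
python3 - <<'E'
from h import *; import pickle
np.set_printoptions(precision=4,suppress=True)
ci=pickle.load(open("pics/i_w.pkl","rb"))
P=at("wrist",[(285.5,122),(495,337),(74,338)],.1095,ci)[:,:2]
t,th,r=fit(np.array([(51,51),(51,-129),(-129,51)])/1e3,P);print("sq",t,th,r*1e3)
Q=at("wrist",[(265,68),(484,291),(205,134),(67,332)],.037,ci)[:,:2]
f=np.array([.6428,.1073]);a=-.037;R=np.array([[np.cos(a),-np.sin(a)],[np.sin(a),np.cos(a)]])
print("frame coords",(Q-f)@R*1e3, "sq in frame",(t-f)@R*1e3, th-a,(P-f)@R*1e3)
d=Q[0]-Q[1];print("rail yaw",np.arctan2(-d[0],d[1]))
E
```

```text
sq [0.5751 0.0254] -0.03442369241160775 [[ 0.0304 -0.7749]
 [-0.166   0.9793]
 [ 0.1357 -0.2044]]
frame coords [[  -1.4194   -2.4645]
 [   2.6903 -241.7054]
 [ -62.3863   -2.9952]
 [-264.0576  -29.4358]] sq in frame [-64.6237 -84.3556] 0.0025763075883922515 [[ -13.6962  -33.9976]
 [ -13.4936 -212.2513]
 [-193.6115  -33.8874]]
rail yaw -0.019823264142852594
```

```bash
python3 -m creep '[{"slide":[0,15,0],"roll":0,"grip":1},{"slide":[0,35,0],"roll":0,"grip":1},{"slide":[0,55,0],"roll":0,"grip":1},{"slide":[0,70,0],"roll":0,"grip":1},{"slide":[0,79,0],"roll":0,"grip":1},{"slide":[0,83,0],"roll":0,"grip":1},{"slide":[0,84,0],"roll":0,"grip":1},{"slide":[0,85,0],"roll":0,"grip":1},{"slide":[0,85,0],"roll":0,"grip":1},{"slide":[0,85,0],"roll":0,"grip":1}]'
python3 look.py wrist j_w
```

```text
time: 15.13
tool_pos: [0.5755, 0.0254, 0.0378]
ee_rot: [-1.569, -0.002, -0.822]
wrist_force: [0.5, -0.5, -1.5]
width: 0.0198
15.1833 [0.57540289 0.02532592 0.03766843] [-1.56930218 -0.0016195  -0.82180094] [-0.7117401   0.35179786 -2.02448016] 0.019484276429533536
```

View pics/j_w.png

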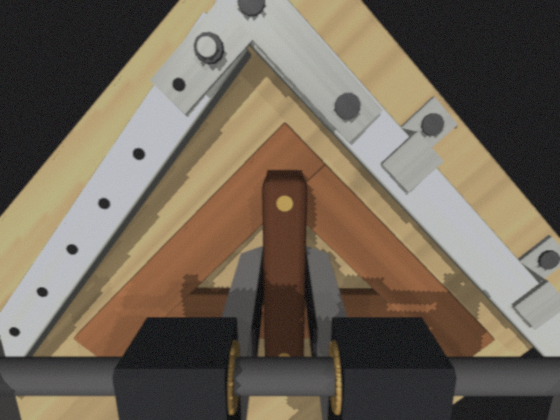

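```bash
python3 -m creep '[{"slide":[0,1,0],"roll":0,"grip":1},{"slide":[0,2,0],"roll":0,"grip":1},{"slide":[0,3,0],"roll":0,"grip":1},{"slide":[0,4,0],"roll":0,"grip":1},{"slide":[0,4.5,0],"roll":0,"grip":1},{"slide":[0,4.5,0],"roll":0,"grip":1},{"slide":[0,4.5,0],"roll":0,"grip":1}]'
```

```text
time: 15.77
tool_pos: [0.5748, 0.0253, 0.0333]
ee_rot: [-1.57, -0.001, -0.822]
wrist_force: [-3.2, -0.2, 5.5]
width: 0.0195
```

```bash
python3 -m creep '[{"slide":[1,0,1],"roll":0,"grip":1},{"slide":[2.5,0,2.5],"roll":0,"grip":1},{"slide":[4,0,4],"roll":0,"grip":1},{"slide":[5.5,0,5.5],"roll":0,"grip":1},{"slide":[7,0,7],"roll":0,"grip":1},{"slide":[8,0,8],"roll":0,"grip":1},{"slide":[8,0,8],"roll":0,"grip":1},{"slide":[8,0,8],"roll":0,"grip":1}]'
cat > f.py <<'E'
from bench import robot; import numpy as np
o=robot.get_obs();a=-.037;R=np.array([[np.cos(a),-np.sin(a)],[np.sin(a),np.cos(a)]])
print("frame pos mm",(o['tool_pos'][:2]-[.6428,.1073])@R*1e3,"F frame",o['wrist_force'][:2]@R,o['wrist_force'][2],"rot",o['ee_rot'],"Tq",o['wrist_torque'])
E
python3 f.py
python3 -m creep '[{"slide":[1,0,1],"roll":0,"grip":1},{"slide":[2,0,2],"roll":0,"grip":1},{"slide":[2,0,2],"roll":0,"grip":1},{"slide":[2,0,2],"roll":0,"grip":1}]'; python3 f.py
```

```text
time: 16.43
tool_pos: [0.5854, 0.025, 0.0334]
ee_rot: [-1.571, 0.001, -0.822]
wrist_force: [-5.1, -0.1, 6.7]
width: 0.0197
frame pos mm [-54.35568804 -84.34581189] F frame [-5.09566164 -0.31466729] 6.738393942144486 rot [-1.57149844e+00  6.77378671e-04 -8.21946110e-01] Tq [ 0.07707004  0.8773867  -0.07169319]
time: 16.77
tool_pos: [0.5881, 0.0249, 0.0334]
ee_rot: [-1.572, 0.001, -0.822]
wrist_force: [-5.0, -0.2, 7.3]
width: 0.0197
frame pos mm [-51.58502103 -84.34054404] F frame [-4.94475981 -0.40533966] 7.255501788437434 rot [-1.57155700e+00  7.12024624e-04 -8.21889541e-01] Tq [-0.00107748  0.92136883 -0.06225739]
```

```bash
python3 -m creep '[{"slide":[0.7,-0.5,0.7],"roll":0,"grip":1},{"slide":[1.4,-0.5,1.4],"roll":0,"grip":1},{"slide":[1.4,-0.5,1.4],"roll":0,"grip":1},{"slide":[1.4,-0.5,1.4],"roll":0,"grip":1}]'; python3 f.py
python3 -m creep '[{"slide":[0.7,0,0.7],"roll":0,"grip":1},{"slide":[1.4,0,1.4],"roll":0,"grip":1},{"slide":[1.4,0,1.4],"roll":0,"grip":1},{"slide":[1.4,0,1.4],"roll":0,"grip":1}]'; python3 f.py
```

```text
time: 17.1
tool_pos: [0.5889, 0.0249, 0.0334]
ee_rot: [-1.574, 0.003, -0.822]
wrist_force: [-8.1, 1.2, 8.5]
width: 0.0197
frame pos mm [-50.79244655 -84.37203263] F frame [-8.17944163  0.91163472] 8.460639105406624 rot [-1.57374463  0.00257387 -0.82155233] Tq [ 0.00169109  1.34788029 -0.05297767]
time: 17.43
tool_pos: [0.5889, 0.0249, 0.0334]
ee_rot: [-1.577, 0.006, -0.821]
wrist_force: [-13.9, 0.2, 10.9]
width: 0.0201
frame pos mm [-50.76533962 -84.36973924] F frame [-13.9325616   -0.32230802] 10.91537599896878 rot [-1.57699182  0.00557101 -0.82143024] Tq [-0.04986199  2.16523585 -0.01914791]
```

```bash
python3 -m creep '[{"slide":[-2,-0.8,1],"roll":0,"grip":1},{"slide":[-4,-0.8,3],"roll":0,"grip":1},{"slide":[-6,-0.8,5],"roll":0,"grip":1},{"slide":[-8,-0.8,7],"roll":0,"grip":1},{"slide":[-10,-0.8,9],"roll":0,"grip":1},{"slide":[-11,-0.8,10],"roll":0,"grip":1},{"slide":[-11,-0.8,10],"roll":0,"grip":1},{"slide":[-11,-0.8,10],"roll":0,"grip":1}]'; python3 f.py; python3 look.py wrist k_w
```

```text
time: 18.1
tool_pos: [0.5892, 0.034, 0.0338]
ee_rot: [-1.583, -0.002, -0.823]
wrist_force: [-11.4, -12.4, 9.7]
width: 0.0199
frame pos mm [-50.82323833 -75.21278215] F frame [-10.93985102 -12.77726704] 9.721240713476837 rot [-1.58341029 -0.00220001 -0.82326678] Tq [-2.08083258  1.93979546 -0.1221251 ]
18.15 [0.58920762 0.03399601 0.03380188] [-1.58341839 -0.00213012 -0.82330588] [-11.09445902 -12.33892821   8.39102936] 0.019429782209132117
```

View pics/k_w.png

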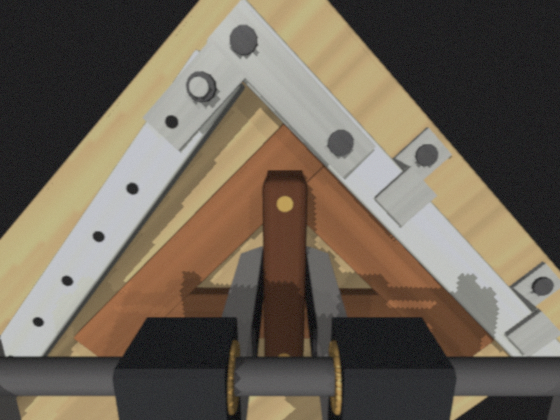

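```bash
python3 -m creep '[{"slide":[-1.5,-1.2,-1.5],"roll":0,"grip":1},{"slide":[-3,-1.2,0],"roll":0,"grip":1},{"slide":[-5,-1.2,2],"roll":0,"grip":1},{"slide":[-7,-1.2,4],"roll":0,"grip":1},{"slide":[-9,-1.2,6],"roll":0,"grip":1},{"slide":[-9,-1.2,6],"roll":0,"grip":1}]'; python3 f.py; python3 look.py wrist l_w
```

```text
time: 18.65
tool_pos: [0.59, 0.051, 0.0336]
ee_rot: [-1.572, 0.002, -0.821]
wrist_force: [-3.9, -3.2, -3.6]
width: 0.0194
frame pos mm [-50.66489357 -58.1771634 ] F frame [-3.77013301 -3.30864311] -3.6045772516504595 rot [-1.57224067e+00  1.52287885e-03 -8.20899071e-01] Tq [-0.4087972   0.67194048 -0.02018348]
18.7 [0.58999467 0.05102507 0.03360391] [-1.57209544  0.00172807 -0.82092723] [-3.64419286 -1.13160897 -2.86555205] 0.01984301369302144
```

View pics/l_w.png

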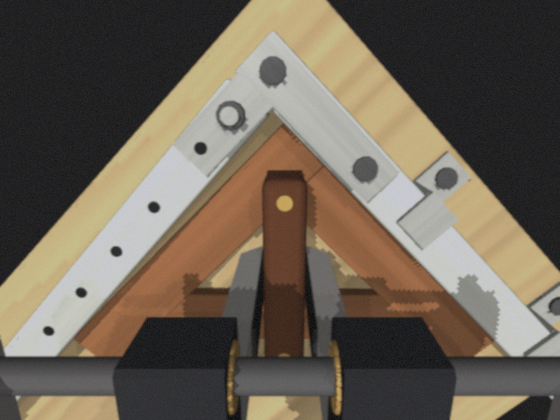

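```bash
python3 -m creep '[{"slide":[-0.7,0.5,1.4],"roll":0,"grip":1},{"slide":[-2,0.5,2.7],"roll":0,"grip":1},{"slide":[-3,0.5,3.7],"roll":0,"grip":1},{"slide":[-4,0.5,4.7],"roll":0,"grip":1},{"slide":[-4,0.5,4.7],"roll":0,"grip":1},{"slide":[-4,0.5,4.7],"roll":0,"grip":1}]'; python3 f.py
```

```text
time: 19.2
tool_pos: [0.5902, 0.0554, 0.0337]
ee_rot: [-1.575, 0.0, -0.822]
wrist_force: [-5.8, -5.2, 0.4]
width: 0.0192
frame pos mm [-50.59905074 -53.83343327] F frame [-5.56714961 -5.37764871] 0.4172484515778897 rot [-1.57468163e+00  3.82816590e-04 -8.21651477e-01] Tq [-1.00473534  1.12018156 -0.02504589]
```

```bash
python3 -m creep '[{"slide":[-0.7,0,1],"roll":0,"grip":1},{"slide":[-1.4,0,1.8],"roll":0,"grip":1},{"slide":[-2.1,0,2.5],"roll":0,"grip":1},{"slide":[-2.1,0,2.5],"roll":0,"grip":1},{"slide":[-2.1,0,2.5],"roll":0,"grip":1}]'; python3 f.py
python3 -m creep '[{"slide":[-0.7,0,1],"roll":0,"grip":1},{"slide":[-1.4,0,1.8],"roll":0,"grip":1},{"slide":[-2.1,0,2.5],"roll":0,"grip":1},{"slide":[-2.1,0,2.5],"roll":0,"grip":1},{"slide":[-2.1,0,2.5],"roll":0,"grip":1}]'; python3 f.py;  python3 look.py wrist m_w
```

```text
time: 19.62
tool_pos: [0.5903, 0.0581, 0.0338]
ee_rot: [-1.576, 0.0, -0.822]
wrist_force: [-6.1, -5.6, 0.1]
width: 0.0194
frame pos mm [-50.6126021  -51.12636771] F frame [-5.84423649 -5.78071016] 0.05154971044366907 rot [-1.57587309e+00  1.95431408e-04 -8.21754663e-01] Tq [-1.26995037  1.25926738  0.00511776]
time: 20.03
tool_pos: [0.5903, 0.0588, 0.034]
ee_rot: [-1.58, -0.002, -0.822]
wrist_force: [-8.4, -12.2, 2.9]
width: 0.02
frame pos mm [-50.62153782 -50.40685927] F frame [ -7.8957622  -12.46544332] 2.9004600892500516 rot [-1.57979624 -0.00248454 -0.8223154 ] Tq [-2.18160887e+00  1.53634301e+00 -5.90423523e-04]
20.0833 [0.59036474 0.05881281 0.03401498] [-1.57968919 -0.00251244 -0.8222984 ] [ -8.63115247 -11.92535912   3.02487754] 0.01978253411900944
```

View pics/m_w.png

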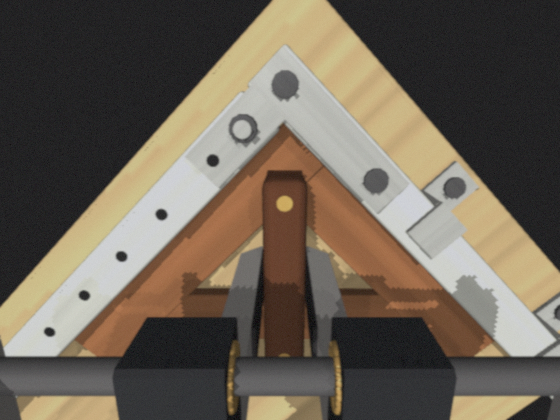

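```bash
python3 -m creep '[{"slide":[0.5,0.4,0.5],"roll":0,"grip":1},{"slide":[1.2,0.9,1.2],"roll":0,"grip":1},{"slide":[1.2,0.9,1.2],"roll":0,"grip":1},{"slide":[1.2,0.9,1.2],"roll":0,"grip":1},{"slide":[1.2,0.9,1.2],"roll":0,"grip":1},{"slide":[1.2,0.9,1.2],"roll":0,"grip":1}]'; python3 f.py; python3 look.py wrist n_w;  python3 look.py side n_s 190 180 190 105 4; python3 look.py top n_t 205 150 130 145 4
```

```text
time: 20.58
tool_pos: [0.5904, 0.0587, 0.0339]
ee_rot: [-1.582, -0.0, -0.822]
wrist_force: [-14.9, -12.5, 8.5]
width: 0.0195
frame pos mm [-50.610009   -50.46679823] F frame [-14.45788462 -13.03222806] 8.489430730404436 rot [-1.58242273e+00 -1.42741202e-05 -8.22369864e-01] Tq [-2.19427615  2.4492222   0.05551811]
20.6333 [0.59037428 0.05873856 0.0338792 ] [-1.58237881e+00 -4.02745308e-05 -8.22372508e-01] [-14.09024891 -11.75674895   7.51526776] 0.02008660671711705
20.6833 [0.59037155 0.05870398 0.0338978 ] [-1.58240321e+00 -6.26020890e-05 -8.22418011e-01] [-13.88596922 -11.55497323   7.51683147] 0.019572652494075284
20.7333 [0.59037322 0.05871445 0.03387996] [-1.58241018e+00 -7.53536645e-05 -8.22376493e-01] [-14.50585416 -12.2012791    8.42945175] 0.019834802651961806
```

View pics/n_s_z.png

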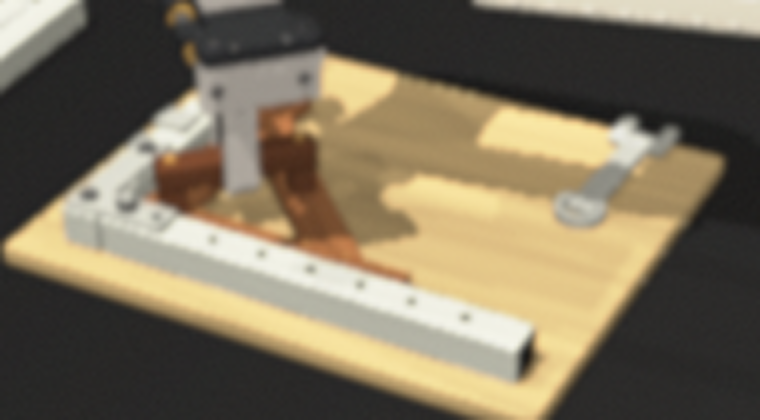

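View pics/n_w.png

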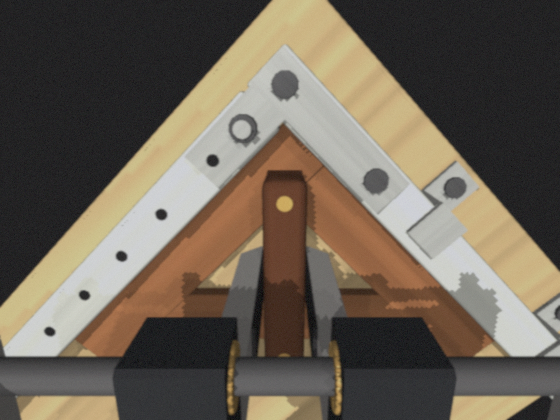

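View pics/n_t_z.png

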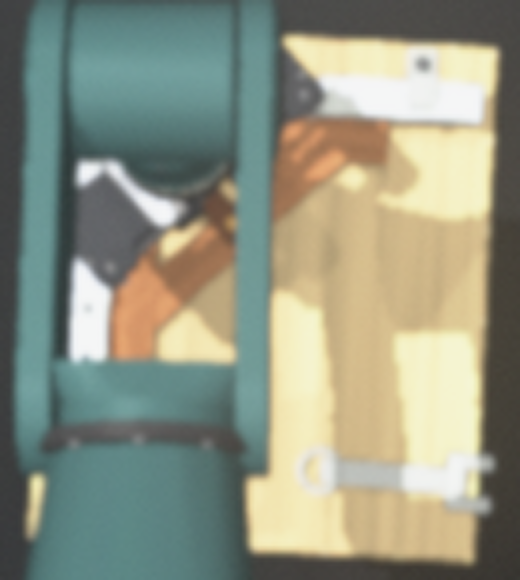

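```bash
python3 - <<'E'
from h import *; import pickle
np.set_printoptions(precision=2,suppress=True)
im=cv2.imread("pics/n_w.png",0)
ci=pickle.load(open("pics/n_w.pkl","rb"))
f=np.array([.6428,.1073]);a=-.037;R=np.array([[np.cos(a),-np.sin(a)],[np.sin(a),np.cos(a)]])
H=[]
for x,y in [(161,214),(121,256),(84,295),(50,331)]:
    w=255.-im[y-9:y+10,x-9:x+10]; w=np.clip(w-120,0,None); g=np.mgrid[-9:10,-9:10]
    H.append((x+(w*g[1]).sum()/w.sum(),y+(w*g[0]).sum()/w.sum()))
Q=(at("wrist",H,.037,ci)[:,:2]-f)@R*1e3; print(np.array(H),Q,np.polyfit(Q[:,0],Q[:,1],1))
Q=(at("wrist",[(285,84),(376,181)],.05,ci)[:,:2]-f)@R*1e3;print(Q)
cv2.imwrite("pics/n_z1.png",cv2.resize(cv2.imread("pics/n_w.png")[110:360,0:330],None,fx=2.4,fy=2.4,interpolation=cv2.INTER_CUBIC))
cv2.imwrite("pics/n_z2.png",cv2.resize(cv2.imread("pics/n_w.png")[110:360,270:560],None,fx=2.4,fy=2.4,interpolation=cv2.INTER_CUBIC))
E
```

```text
[[160.91 214.09]
 [121.06 255.84]
 [ 83.96 294.75]
 [ 49.34 331.12]] [[ -73.81   12.34]
 [-106.13   12.44]
 [-138.45   12.53]
 [-170.77   12.61]] [-0.   12.14]
[[ 13.51  11.9 ]
 [ 13.23 -46.51]]
```

View pics/n_z1.png

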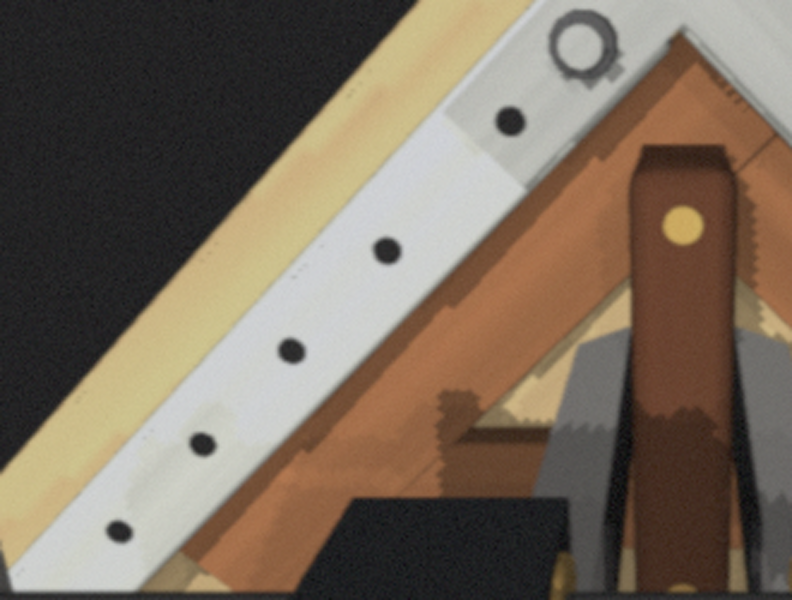

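View pics/n_z2.png

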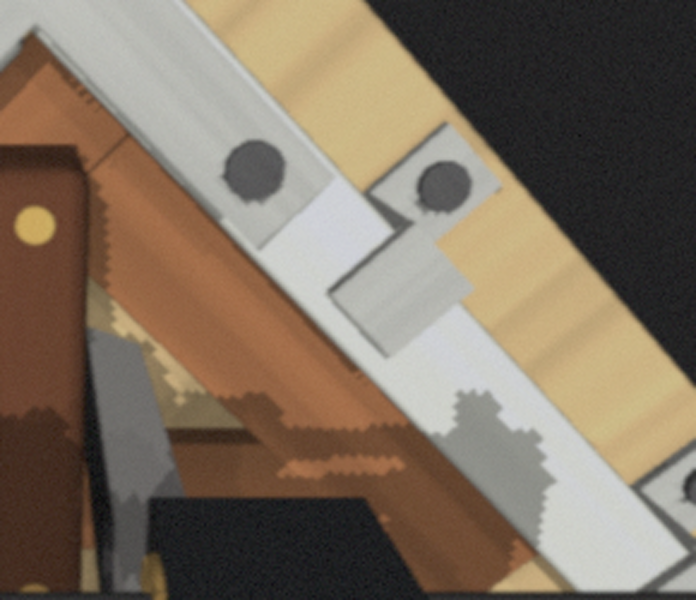

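```bash
python3 -m creep '[{"slide":[0,0,0],"roll":0,"grip":1},{"slide":[0,0,0],"roll":0,"grip":1},{"slide":[0,0,0],"roll":0,"grip":1},{"slide":[0,0,0],"roll":0,"grip":1},{"slide":[0,0,0],"roll":0,"grip":1},{"slide":[0,0,0],"roll":0,"grip":1},{"slide":[0,0,0],"roll":0,"grip":1},{"slide":[0,0,0],"roll":0,"grip":1},{"slide":[0,0,0],"roll":0,"grip":1},{"slide":[0,0,0],"roll":0,"grip":1}]'; python3 f.py; python3 look.py side o_s; python3 -c "
from bench import ticket; print(ticket.close_job())"
```

```text
time: 21.57
tool_pos: [0.5904, 0.0587, 0.0339]
ee_rot: [-1.582, -0.0, -0.822]
wrist_force: [-15.3, -11.7, 9.1]
width: 0.0195
frame pos mm [-50.59244953 -50.46855302] F frame [-14.84181881 -12.21123531] 9.118323254381277 rot [-1.58240242e+00 -1.35347157e-05 -8.22336218e-01] Tq [-2.14540182  2.38644664 -0.02138639]
21.6167 [0.59038025 0.05874325 0.03390835] [-1.58235393e+00 -5.11315459e-05 -8.22343146e-01] [-13.77560046 -12.2039337    8.28975152] 0.01983719890039906
the job is handed in; nothing more can be done
None
```

View pics/o_s.png

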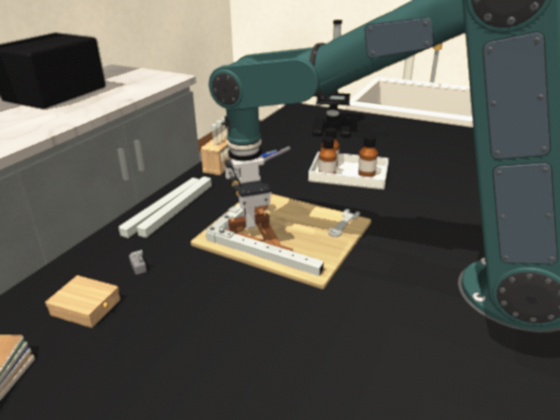

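The job is done and handed in at 21.6 s. The amber bottle stands upright in the free half of the tray, with the two other bottles still standing. The set square is held pressed into the corner, with one edge on the rail and the other on the upright.

- **Position:** The tool is at frame (-50.6, -50.5) mm, against (-51, -51) mm for a seated square. It did not drift over the last second.
- **Upright angle:** In the last wrist picture, the line of holes along the upright is within about 0.003 rad of a true right angle to the rail. Both edges look flush.
- **Pressing force:** The wrist reads about 14 N towards the rail, 12 N towards the upright and 8 N down. Some of each sideways force is friction on the board, so the press on the tubes is somewhat less.
- **Small disagreement:** Under this push the tool tips by about 0.012 rad, and it sits 0.5 mm higher than at first contact with the board. The square may therefore be off flat by up to about 1 mm at its ends. I did not measure that separately.

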